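# Light source: dim to standby, line up the hatch fastener and hold the lamp hatch shut

### The arm

A 7-joint arm with a two-finger parallel gripper is mounted at the origin on the work surface. World frame = base frame: x ahead of the robot, y to its left, z up, the work surface at z = 0. Lengths are in m, angles in degrees, forces in N, time in s.
With the tool pointing down it reaches from about 0.425 to 0.875 m from the base axis. Payload 4.7 kg.
Tool frame: the origin (TCP) lies at the very end of the fingers, on their centre line; the grasp point (between the pads) lies 19 mm behind it (pinch_z is the distance from the TCP to the grasp point, in m); z points along the fingers, y is the direction in which the jaws open and shut (so a half turn about z gives the same grasp; the last joint's range is limited). The gripper opens to 87 mm and grips with 3 to 60 N. Pads are 19 mm wide; open, the fingers measure 117 mm over their backs; the gripper's body (75 mm by 190 mm) begins 51 mm behind the grasp point.
Start: joints at [69.276, 18.392, -4.016, 83.108, 1.295, 78.541, -3.26], TCP at [0.239, -0.605, 0.223] pointing down, gripper open.
Joint ranges: [-163.93, 163.93], [-17.29, 119.83], [-79.2, 71.16], [3.27, 140.29], [-89.18, 269.18], [5.43, 117.66], [-154.24, 154.24]. Speed limits (degrees/s): [147.25, 147.25, 180, 180, 180, 180, 180].

### API

Orientations are given as [roll, pitch, yaw] about the fixed x, y, z axes, in that order (R = Rz(yaw) Ry(pitch) Rx(roll)).
In Python, from cell import get_obs, read_camera, camera_params, sign_off, pinch_z gives the robot as it stands.
- The arm moves only by the shell command python3 -m handwheel 'ROWS' [FORCE]. ROWS is JSON, a list of rows, each a list of 5 numbers: the finger opening in m, from 0 to 0.087, then the shift along the tool's x, y, z in m, then the turn about the tool's z in rad. In form: [[jaw, tx, ty, tz, twist], ...]. A call has 1 to 20 rows; each row is the pose to reach, as a shift and turn from the pose commanded when the call began, along the tool's axes at that moment; what a row does not reach only later rows make up. A row lasts 1/10 s, in which the tool goes at most 50 mm and 8.59 degrees, less where a joint would pass 70% of its speed; a pose out of reach is approached as far as the arm can. A call with a gripper value outside its range is refused whole. The fingers move at their own pace and stop on an object; FORCE is the grip in N (left out, the last holds). Time passes only in rows, so rows that repeat a pose let the fingers close. It gives the time, the measured TCP pose, the force and the opening at its end, in the units of the state.
- get_obs(): the state, without advancing time (a new reading comes with each control period).
- read_camera(name): name is "scene" or "top" or "wrist"; returns the picture (480x640x3 uint8, blue, green, red); there is no depth.
- camera_params(name): a dict with "camera_matrix" (3x3 intrinsics, pixels), "R" (3x3) and "t" (3): a world point X has camera coordinates R X + t. Camera axes: x right, y down, z forward; pixel columns grow to the right and rows downward; lengths in m; the calibration is good to about 2 mm. The wrist camera is an equidistant fisheye: a pixel r from the principal point sees the ray r / f radians off the axis. A picture is of the moment at which its call begins: read the wrist's pose just before it. camera_params takes no time and is no camera call; for the wrist camera it gives the pose at the moment of the call.
- sign_off(): hands the job in, once; it reports no verdict.
The state is a dict: "time_s": time; "qpos": joint angles; "joint_velocities": joint speeds; "effort": joint torques, N m; "tool_pos": TCP position; "tool_rot": TCP orientation; "force": force on the tool from outside, world axes, zero at the start; "wrist_torque": the same for the moment, N m; "grip_width": finger opening in m.
Only numpy, scipy, OpenCV 4.12 (cv2) and the standard library are available. Lean on these libraries where they do the work, as an engineer would, in place of code of your own. Each camera call takes 0.05 s, during which the arm holds its last target.

### The job

The lamp of the light source has just been changed and its lamp hatch still stands ajar. First turn the brightness dial down to the standby mark (the one long tick with a dot), then turn the hatch's wing fastener until the wing lines up with the engraved lines on the hatch (the slot below), and press the hatch down fully home against its frame. Finish while still holding it pressed shut for the lamp test, without locking the fastener and without letting go; leave the other things on the bench where they are.

Things in the scene. Friction and masses are not known exactly. Their poses are not given: they have to be found in the camera images.
- dial (a joint): angle (rad) of the brightness dial, a round black knob, 40 mm diameter, 30 mm high on a 45 mm skirt 4 mm thick, white pointer line on top. 0 = darkest stop; grows clockwise seen from above to 4.71; stays where left (friction 0.03 N m). 11 ticks 0.471 apart; the standby mark, third from the dark end, is at 0.942: a tick twice as long, with a dot at its outer end. Set it within about 8 degrees.
- dial_grip (a point): point on the dial's vertical axis, 24 mm above the level control deck (deck top 71 mm above the bench) and 7 mm below the dial's top; z up, x axis along the pointer line. The lamp house, 49 mm higher than the deck, begins 65 mm beyond the dial's axis.
- dial_mark (a point): middle of the standby tick on the deck, 32 mm from the dial's axis; axes as unit.
- wing (a joint): angle (rad) of the hatch's wing fastener, a quarter-turn stud; 0 = in line with the slot, positive counter-clockwise from above, half a turn is the same again. Turns 3.3 either way, stays where left (friction 0.04 N m). Under the hatch a cross pin parallel to the wing enters the slot only within about 12 degrees of it; else the hatch stops 7 mm short at the stud. Turned crosswise in the slot it locks.
- wing_grip (a point): point on the fastener's axis, 24 mm above the hatch's top face; x axis along the wing, z up along the stud, tilting with the hatch. The wing is a black bar 40 mm long, 10 mm thick, its top 8 mm above this point, with a white line along it, on a 28 mm collar 4 mm high. A hand gripping it tightly while the hatch goes home must tip with it (5 degrees).
- slot (a point): fixed point of the frame under the fastener, 122 mm above the bench (the hatch's underside when shut): x axis along the slot, from the front of the light source to the hatch's hinge, y to its left, z up (as unit). Dark lines engraved on the hatch before and behind the stud show the same direction.
- hatch (a joint): opening angle (rad) of the lamp hatch, a grey plate 137 x 150 x 3 mm on the lamp house, hinged at its far edge 110 mm behind the stud. 0 = fully home, top face 125 mm above the bench; grows as its front rises, to 1.8. Rests ajar at 0.10 (11 mm up at the stud) on a sprung switch and springs back there if let go; about 6 N down at the wing, or on the plate near it, brings it home. 0.2 kg.
- hatch_edge (a point): middle of the hatch's free front edge, on its top face, 30 mm in front of the stud's axis.
- unit: the light source, fixed: white housing 300 mm (x) by 230 mm (y), deck 71 mm high in front (x -150 to -20 mm), lamp house 120 mm high behind. Origin under its centre on the bench, x from front (robot's side) to back, y to its left, z up. Dial axis at (-85, -35), stud (20, 0), hinge x 130 mm. Two thin stiff light guides curve from its left side (y 130 to 340, up to 165 mm high).
- spent_lamp: the old reflector lamp, 50 mm diameter, 40 mm high, standing face down on the deck 110 mm to the left of the dial; origin at the centre of its underside. Leave alone.
- dish: shallow glass dish, 90 mm diameter, 15 mm high, on the bench left of the light source under the guides; origin under its centre. Leave alone.
- jar: small glass jar, 48 mm diameter, 62 mm high, on the bench; origin under its centre. Leave alone.
- wash_bottle: white plastic bottle, 62 mm diameter, 165 mm high, on the bench; origin under its centre. Leave alone.
- lamp_carton: cardboard box of the new lamp, 58 x 58 x 56 mm; origin under its centre. Leave alone.
- slide_tray: grey tray, 85 x 120 x 22 mm; origin under its centre. Leave alone.
- forceps: steel forceps lying flat, 120 mm long, 10 mm high; origin under the middle. Leave alone.

How it is judged:
By the outcome, as a careful person would: the job done as asked, in the order asked, and still so for the second after the job is handed in, while the arm keeps its last pose, push and grip.
It also fails if it takes over 64 s, if anything falls off the work surface, if the arm or the gripper's body presses on something with over 40 N, if the wrist force passes 120 N, or if a joint passes its speed limit or range.

## Working session

There is one attempt and no reset: what is moved stays moved. The work goes in short steps, Python scripts to look and compute and a shell command to move; the robot and the scene stay as the last step left them, time stands still between calls to the robot, and variables do not carry over. Pictures are saved under pics/ and viewed, and the job is handed in when it is done.

```bash
ls; mkdir -p pics; python3 - <<'E'
from cell import *
import cv2
o=get_obs();print(o, pinch_z)
for n in ("scene","top","wrist"):
    cv2.imwrite(f"pics/{n}0.png",read_camera(n)); 
    p=camera_params(n); print(n,p)
E
```

```text
pics
{'time_s': 0.0, 'qpos': array([69.27596897, 18.43955969, -4.01405269, 83.17573746,  1.29539049,
       78.5390196 , -3.26134207]), 'joint_velocities': array([-0.01228693,  0.00296749, -0.00444852,  0.02718777,  0.07171307,
        0.00889865, -0.00472788]), 'effort': array([-4.00233339e-04, -4.91292715e+01, -4.04081466e-01, -3.12523162e+01,
       -6.38623768e-02,  4.37653530e-02,  1.90866399e-04]), 'tool_pos': array([ 0.23829622, -0.60415264,  0.22144831]), 'tool_rot': array([-1.79890941e+02,  6.55161567e-03,  2.15311380e+01]), 'force': array([ 1.14233192, -0.55058089, -0.24430068]), 'wrist_torque': array([ 0.03861778, -0.00434429, -0.03507459]), 'grip_width': 0.08728962978629552} 0.0187
scene {'camera_matrix': array([[503.41769514,   0.        , 320.83657336],
       [  0.        , 503.41769514, 242.85473887],
       [  0.        ,   0.        ,   1.        ]]), 'R': array([[ 0.6163897 ,  0.7874065 ,  0.00739907],
       [ 0.52927948, -0.40733151, -0.74427432],
       [-0.58303257,  0.4626792 , -0.66783305]]), 't': array([-0.37675642, -0.20003319,  1.28059136])}
top {'camera_matrix': array([[490.55874914,   0.        , 314.12545562],
       [  0.        , 490.55874914, 237.85396971],
       [  0.        ,   0.        ,   1.        ]]), 'R': array([[-0.00699261, -0.99987762, -0.01399456],
       [-0.99120223,  0.00878035, -0.13206452],
       [ 0.13217123,  0.01294796, -0.99114233]]), 't': array([0.05734823, 0.56075652, 0.92662305])}
wrist {'camera_matrix': array([[371.64829954,   0.        , 317.50317965],
       [  0.        , 371.64829954, 243.05200116],
       [  0.        ,   0.        ,   1.        ]]), 'R': array([[ 3.66643115e-01, -9.30361645e-01, -1.90145917e-04],
       [-8.91810259e-01, -3.51508737e-01,  2.84808829e-01],
       [-2.65042049e-01, -1.04253622e-01, -9.58584318e-01]]), 't': array([-0.64956258, -0.03463417,  0.39085362])}
```

View pics/scene0.png

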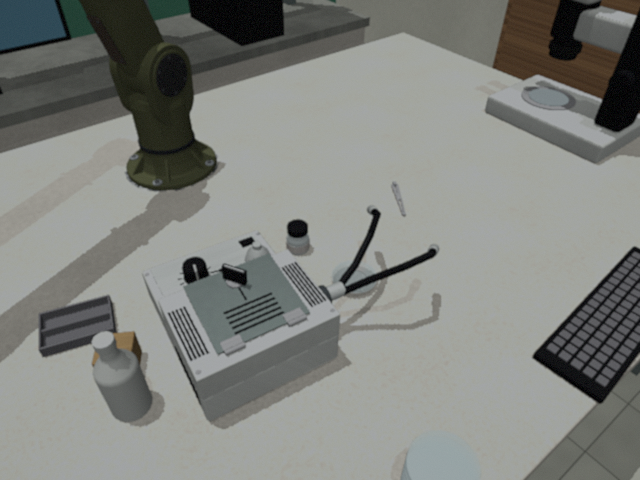

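View pics/top0.png

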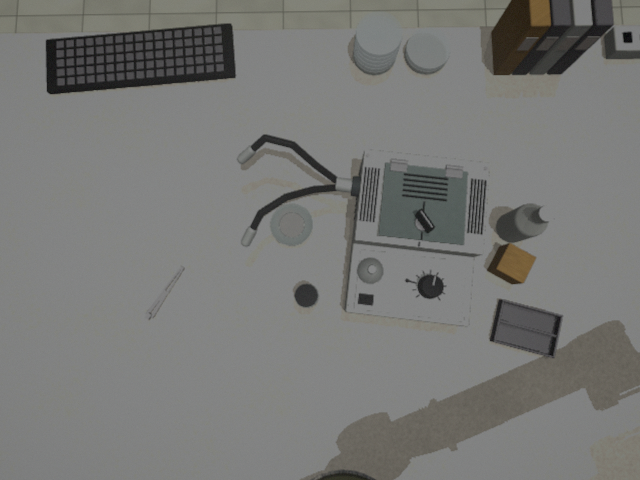

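View pics/wrist0.png

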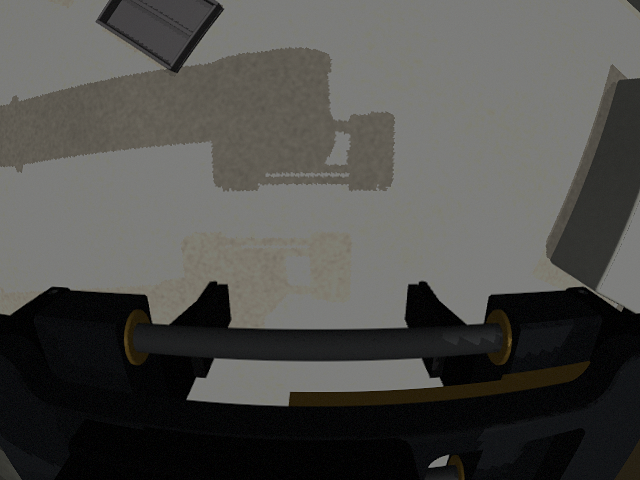

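```bash
python3 - <<'E'
import cv2
i=cv2.imread("pics/top0.png")
c=i[140:340,335:505]; c=cv2.convertScaleAbs(c,alpha=1.6)
cv2.imwrite("pics/top0c.png",cv2.resize(c[:, :],None,fx=3,fy=3,interpolation=cv2.INTER_CUBIC))
d=cv2.convertScaleAbs(i[262:312,400:460],alpha=1.8); cv2.imwrite("pics/dial0.png",cv2.resize(d,None,fx=10,fy=10,interpolation=cv2.INTER_CUBIC))
d=cv2.convertScaleAbs(i[195:250,395:455],alpha=1.8); cv2.imwrite("pics/wing0.png",cv2.resize(d,None,fx=10,fy=10,interpolation=cv2.INTER_CUBIC))
E
```

```text
(no output)
```

View pics/top0c.png

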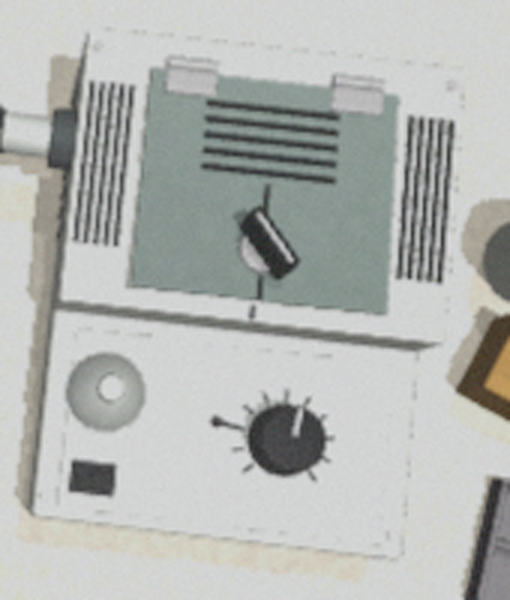

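View pics/dial0.png

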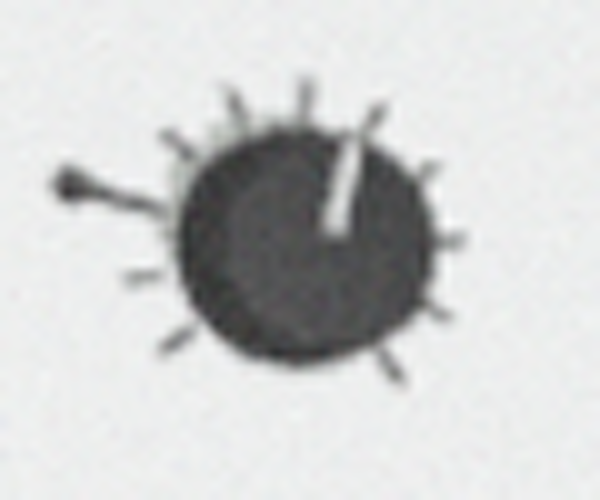

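View pics/wing0.png

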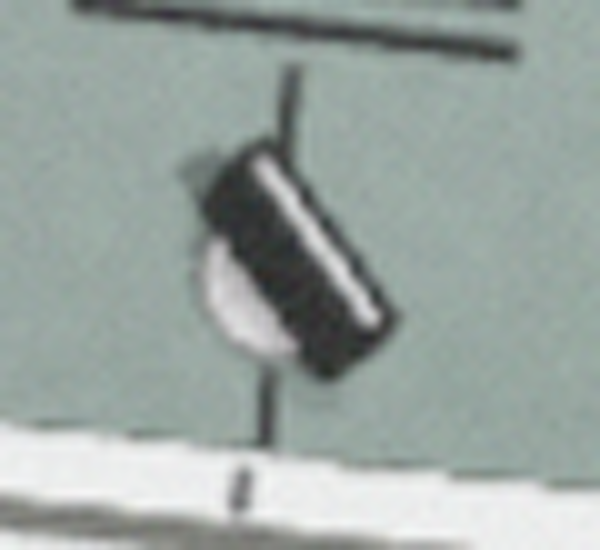

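```bash
cat > h.py <<'E'
import numpy as np
from cell import *
def unproj(n,uv,z,P=None):
    P=P or camera_params(n); K=P["camera_matrix"];R=P["R"];t=P["t"]
    d=np.linalg.solve(K,[uv[0],uv[1],1.])
    if n=="wrist":
        a=d[:2]; th=np.hypot(*a); d=np.r_[a/th*np.sin(th),np.cos(th)]
    C=-R.T@t; w=R.T@d; return C+w*(z-C[2])/w[2]
def proj(n,X,P=None):
    P=P or camera_params(n); K=P["camera_matrix"]
    c=P["R"]@np.asarray(X)+P["t"]
    if n=="wrist":
        r=np.hypot(c[0],c[1]); th=np.arctan2(r,c[2]); a=c[:2]/r*th
    else: a=c[:2]/c[2]
    return (K@np.r_[a,1])[:2]
E
python3 - <<'E'
from h import *
f=lambda x,y:(x/3+335-.33,y/3+140-.33)
print("house corners BL BR FL FR (z.12)")
for p in [(90,32),(465,68),(60,303),(437,342)]: print(unproj("top",f(*p),.12))
g=lambda x,y:(x/10+400-.45,y/10+262-.45)
ticks=[(180,340),(142,276),(158,208),(182,145),(236,107),(307,97),(374,118),(429,170),(450,240),(436,310),(391,366)]
T=np.array([unproj("top",g(*p),.071) for p in ticks])
A=np.c_[2*T[:,:2],np.ones(11)]; m=[i for i in range(11) if i!=2]
s=np.linalg.lstsq(A[m],(T[m,:2]**2).sum(1),rcond=None)[0]; c=s[:2]; print("dial axis",c,"r",np.sqrt(s[2]+c@c))
print(np.degrees(np.unwrap(np.arctan2(T[:,1]-c[1],T[:,0]-c[0]))))
dot=unproj("top",g(70,183),.071);print("dot",dot,np.hypot(*(dot[:2]-c)))
a=unproj("top",g(355,135),.102);b=unproj("top",g(333,235),.102);print("pointer",a,b,np.degrees(np.arctan2(*(a-b)[1::-1])),np.degrees(np.arctan2(a[1]-c[1],a[0]-c[0])))
w=lambda x,y:(x/10+395-.45,y/10+195-.45)
for z in(.136,.125):
 print("lines",[unproj("top",w(*p),zz) for p,zz in(((292,70),.137),((286,165),.136),((267,370),.138),((264,443),.139))])
 break
print("frame line",unproj("top",w(247,470),.12),unproj("top",w(236,510),.12))
zt=.125+.011+.032
a=unproj("top",w(262,158),zt);b=unproj("top",w(372,320),zt);print("wing",a,b,(a+b)/2,np.hypot(*(a-b)[:2]),np.degrees(np.arctan2(*(a-b)[1::-1])))
E
```

```text
house corners BL BR FL FR (z.12)
[ 0.71157402 -0.04216578  0.12      ]
[ 0.68634577 -0.26940454  0.12      ]
[ 0.54446802 -0.02082138  0.12      ]
[ 0.51918441 -0.24383229  0.12      ]
dial axis [ 0.46381207 -0.16157028] r 0.02836885393256
[ 127.71477     100.32517955   73.86028966   47.13902944   21.3894452
   -6.35235416  -32.94738672  -60.95365768  -88.00014325 -115.09349211
 -142.99732857]
dot [ 0.4759597  -0.11987173  0.071     ] 0.04343194409659875
pointer [ 0.48280455 -0.16617069  0.102     ] [ 0.4648249  -0.16150513  0.102     ] -14.546912970254176 -13.616093251740562
lines [array([ 0.61114965, -0.14322391,  0.137     ]), array([ 0.59423539, -0.14175532,  0.136     ]), array([ 0.55730843, -0.13667621,  0.138     ]), array([ 0.54425399, -0.13548358,  0.139     ])]
frame line [ 0.54186852 -0.13619018  0.12      ] [ 0.53468375 -0.13397663  0.12      ]
wing [ 0.58949663 -0.13092015  0.168     ] [ 0.56138517 -0.14853354  0.168     ] [ 0.5754409  -0.13972685  0.168     ] 0.03317356504402898 32.06942201302897
```

```bash
python3 -m handwheel '[[0.065,0.01,-0.009,0,0.02],[0.065,0.03,-0.027,0,0.08],[0.065,0.06,-0.053,0,0.15],[0.065,0.09,-0.08,0,0.24],[0.065,0.12,-0.107,0,0.33],[0.065,0.15,-0.133,0,0.42],[0.065,0.18,-0.16,0,0.5],[0.065,0.21,-0.187,0,0.58],[0.065,0.24,-0.213,0,0.66],[0.065,0.27,-0.24,0,0.74],[0.065,0.3,-0.266,0,0.82],[0.065,0.325,-0.289,0,0.88],[0.065,0.345,-0.307,0.01,0.925],[0.065,0.36,-0.32,0.02,0.925],[0.065,0.368,-0.327,0.035,0.925],[0.065,0.3718,-0.33,0.045,0.925],[0.065,0.3718,-0.33,0.045,0.925],[0.065,0.3718,-0.33,0.045,0.925]]' 10
python3 - <<'E'
from h import *
import cv2
o=get_obs();print(o["time_s"],o["tool_pos"],o["tool_rot"],o["force"],o["qpos"])
P=camera_params("wrist");print(-P["R"].T@P["t"])
i=read_camera("wrist")
print("dial top",proj("wrist",[.4638,-.1616,.102],P),"stud top",proj("wrist",[.5754,-.1397,.168],P),"dot",proj("wrist",[.476,-.1199,.071],P))
cv2.imwrite("pics/w1.png",cv2.convertScaleAbs(i,alpha=1.7))
E
```

```text
time_s: 1.95
tool_pos: [0.4629, -0.162, 0.1776]
tool_rot: [180.0, 0.0, -31.5]
force: [-0.9, -0.7, 0.3]
grip_width: 0.065
1.95 [ 0.46294151 -0.16203186  0.17756129] [ 1.79973404e+02  1.52904421e-02 -3.15182223e+01] [-0.91631981 -0.73708446  0.29332398] [  40.49421918    1.67017588  -24.58806439  107.91706343    0.75954997
   70.58759356 -105.85558428]
[ 0.52930075 -0.20325078  0.34025976]
dial top [315.64290426 252.86501473] stud top [156.37330178 130.28614644] dot [261.34063516 254.42668662]
```

View pics/w1.png

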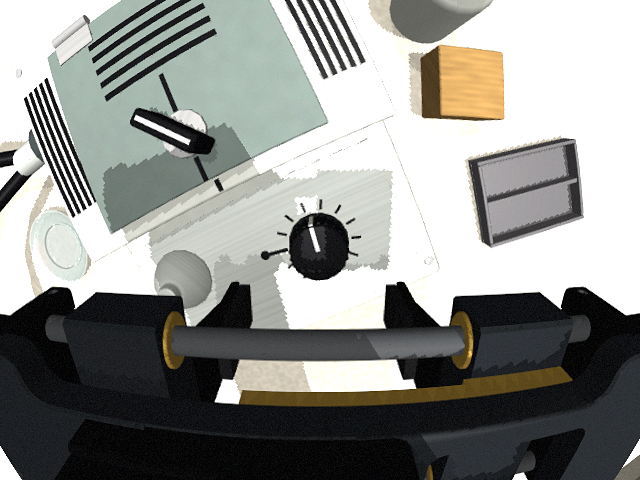

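```bash
python3 - <<'E'
import cv2
i=cv2.imread("pics/w1.png")
cv2.imwrite("pics/w1d.png",cv2.resize(i[190:290,250:380],None,fx=6,fy=6,interpolation=cv2.INTER_CUBIC))
cv2.imwrite("pics/w1w.png",cv2.resize(i[60:200,120:250],None,fx=5,fy=4.28*5/4.28,interpolation=cv2.INTER_CUBIC)[:600])
E
```

```text
(no output)
```

View pics/w1d.png

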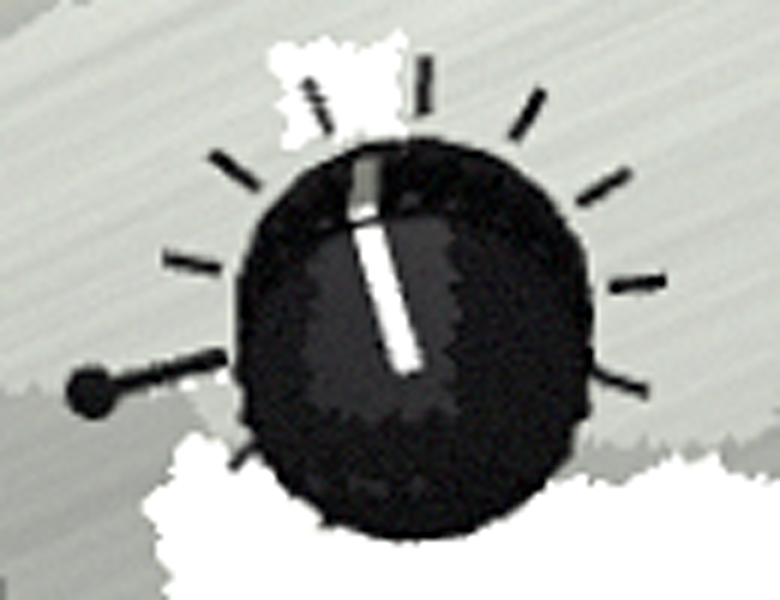

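View pics/w1w.png

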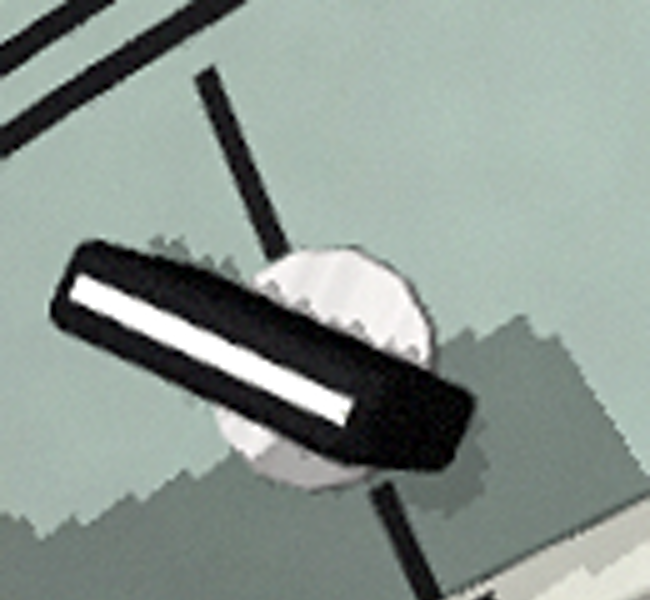

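```bash
python3 - <<'E'
from h import *
P=camera_params("wrist")
g=lambda x,y:(x/6+250-.4,y/6+190-.4)
ticks=[(192,263),(235,170),(317,105),(424,85),(527,114),(604,187),(638,284),(622,381)]
T=np.array([unproj("wrist",g(*p),.071,P) for p in ticks])
A=np.c_[2*T[:,:2],np.ones(len(T))]
s=np.linalg.lstsq(A,(T[:,:2]**2).sum(1),rcond=None)[0]; c=s[:2]; print("axis",c,np.sqrt(s[2]+c@c))
print(np.degrees(np.arctan2(T[:,1]-c[1],T[:,0]-c[0])))
d=unproj("wrist",g(93,392),.071,P);print("dot",d, np.degrees(np.arctan2(*(d[:2]-c)[::-1])))
a=unproj("wrist",g(367,225),.102,P);b=unproj("wrist",g(405,370),.102,P);print(a,b,np.degrees(np.arctan2(*(a-b)[1::-1])))
w=lambda x,y:(x/5+120-.4,y/5+60-.4)
a=unproj("wrist",w(78,287),.17,P);b=unproj("wrist",w(350,412),.166,P);print("wing",a,b,(a+b)/2,np.hypot(*(a-b)[:2]),np.degrees(np.arctan2(*(a-b)[1::-1])))
a=unproj("wrist",w(208,75),.132,P);b=unproj("wrist",w(430,595),.139,P);print("lines",a,b,np.degrees(np.arctan2(*(a-b)[1::-1])))
E
```

```text
axis [ 0.4625774  -0.16329729] 0.02839349959385184
[  46.7899245    19.84904535   -6.87953243  -34.14851263  -61.04032135
  -88.353407   -115.53241785 -141.88295004]
dot [ 0.47440651 -0.12234236  0.071     ] 73.88956311511708
[ 0.48094589 -0.16846026  0.102     ] [ 0.46444932 -0.16323718  0.102     ] -17.5686165152783
wing [ 0.58789546 -0.1346969   0.17      ] [ 0.5610433  -0.15043463  0.166     ] [ 0.57446938 -0.14256577  0.168     ] 0.03112418540169534 30.37405648463771
lines [ 0.61194152 -0.14709477  0.132     ] [ 0.54343948 -0.13853961  0.139     ] -7.118761946498947
```

```bash
python3 -m handwheel '[[0.065,0,0,0.01,0],[0.065,0,0,0.03,0],[0.065,0,0,0.055,0],[0.065,0,0,0.08,0],[0.065,0,0,0.093,0],[0.065,0,0,0.098,0],[0.065,0,0,0.099,0],[0.03,0,0,0.099,0],[0.03,0,0,0.099,0],[0.03,0,0,0.099,0],[0.03,0,0,0.099,0],[0.03,0,0,0.099,0]]' 15
```

```text
time_s: 3.2
tool_pos: [0.4629, -0.1628, 0.0791]
tool_rot: [179.9, -0.0, -31.5]
force: [-2.8, -2.6, 4.3]
grip_width: 0.0395
```

```bash
python3 -m handwheel '[[0.03,0,0,0,-0.04],[0.03,0,0,0,-0.13],[0.03,0,0,0,-0.24],[0.03,0,0,0,-0.35],[0.03,0,0,0,-0.46],[0.03,0,0,0,-0.57],[0.03,0,0,0,-0.68],[0.03,0,0,0,-0.79],[0.03,0,0,0,-0.9],[0.03,0,0,0,-1.01],[0.03,0,0,0,-1.12],[0.03,0,0,0,-1.23],[0.03,0,0,0,-1.34],[0.03,0,0,0,-1.44],[0.03,0,0,0,-1.52],[0.03,0,0,0,-1.56],[0.03,0,0,0,-1.571],[0.03,0,0,0,-1.571],[0.03,0,0,0,-1.571]]'
python3 - <<'E'
from h import *
import cv2
P=camera_params("wrist")
i=read_camera("wrist");cv2.imwrite("pics/w2.png",cv2.convertScaleAbs(i,alpha=1.7))
o=get_obs();print(o["tool_pos"],o["tool_rot"],o["force"],o["qpos"])
E
```

```text
time_s: 5.1
tool_pos: [0.463, -0.1628, 0.0791]
tool_rot: [180.0, 0.1, 58.5]
force: [-3.7, -4.2, 5.2]
grip_width: 0.0398
[ 0.46293712 -0.16278588  0.07912338] [1.79953667e+02 1.17200770e-01 5.84552452e+01] [-4.2214313  -3.42486099  4.65131606] [ 46.23560527   8.29763667 -31.83249961 113.97413426   5.23813597
  59.05803577 -19.57007116]
```

View pics/w2.png

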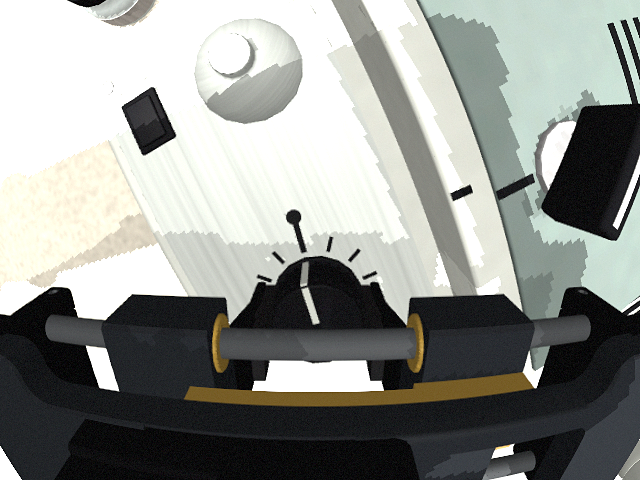

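```bash
python3 -m handwheel '[[0.06,0,0,0,0],[0.06,0,0,0,0],[0.06,0,0,0,0],[0.06,0,0,-0.005,0],[0.06,0,0,-0.02,0],[0.06,0,0,-0.045,0],[0.06,0,0,-0.075,0],[0.06,0,0,-0.1,0],[0.06,0,0,-0.118,0],[0.06,0,0,-0.122,0],[0.06,0,0,-0.122,0]]'
python3 - <<'E'
from h import *
import cv2
P=camera_params("wrist")
i=cv2.convertScaleAbs(read_camera("wrist"),alpha=1.7);cv2.imwrite("pics/w3.png",i)
i=cv2.convertScaleAbs(read_camera("top"),alpha=1.8);cv2.imwrite("pics/t3.png",i)
o=get_obs();print(o["tool_pos"],o["tool_rot"],o["force"])
np.savez("P3.npz",**P)
c=proj("wrist",[.463,-.1625,.085],P).astype(int);print(c)
E
```

```text
time_s: 6.25
tool_pos: [0.4636, -0.1611, 0.2009]
tool_rot: [179.9, -0.0, 58.6]
force: [0.5, 0.1, -0.5]
grip_width: 0.0604
[ 0.46264783 -0.16094519  0.19943522] [-1.79902107e+02  1.04602144e-02  5.85503727e+01] [ 0.18564297 -0.37041247  0.71524334]
[317 238]
```

View pics/w3.png

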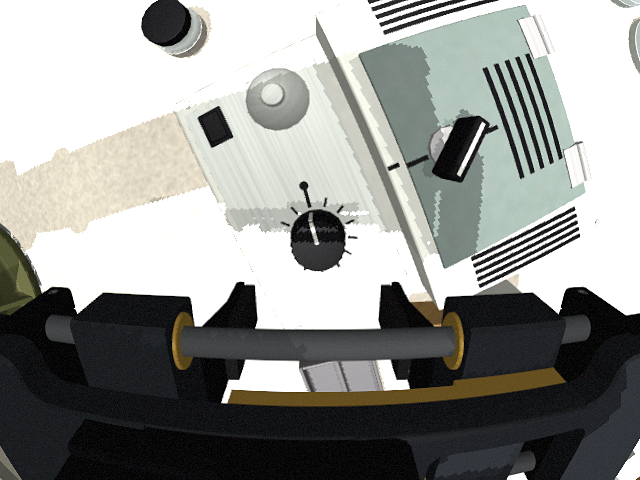

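```bash
python3 - <<'E'
import cv2
i=cv2.imread("pics/w3.png")
cv2.imwrite("pics/w3d.png",cv2.resize(i[170:280,260:380],None,fx=5,fy=5,interpolation=cv2.INTER_CUBIC))
cv2.imwrite("pics/w3w.png",cv2.resize(i[90:210,390:510],None,fx=5,fy=5,interpolation=cv2.INTER_CUBIC))
E
```

```text
(no output)
```

View pics/w3d.png

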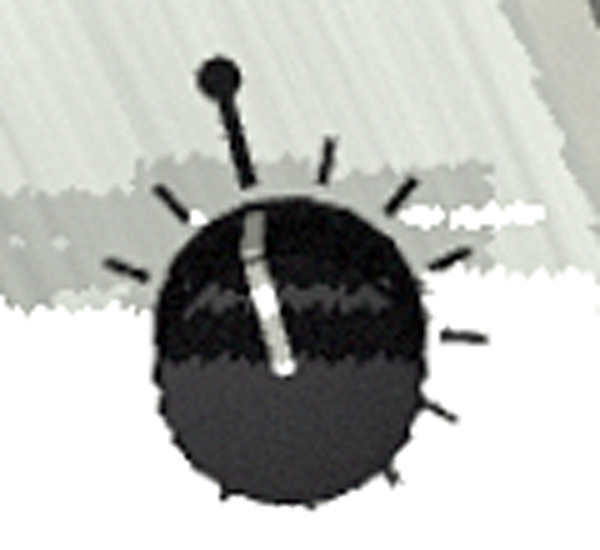

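View pics/w3w.png

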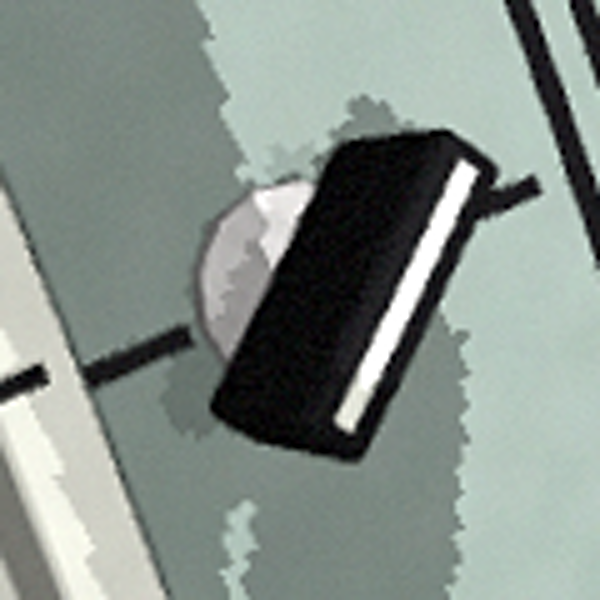

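```bash
python3 - <<'E'
from h import *
P=dict(np.load("P3.npz"))
an=lambda v:np.degrees(np.arctan2(v[1],v[0]))
g=lambda x,y:(x/5+260-.4,y/5+170-.4)
a=unproj("wrist",g(254,258),.102,P);b=unproj("wrist",g(285,368),.102,P);print("pointer",an(a-b),b)
a=unproj("wrist",g(220,77),.071,P);b=unproj("wrist",g(248,186),.071,P);print("mark",an(a-b),an(a-[.463,-.1625,0]))
w=lambda x,y:(x/5+390-.4,y/5+90-.4)
a=unproj("wrist",w(470,165),.17,P);b=unproj("wrist",w(344,430),.166,P);print("wing",(a+b)/2,an(a-b),np.hypot(*(a-b)[:2]))
a=unproj("wrist",w(538,183),.134,P);b=unproj("wrist",w(90,380),.139,P);print("lines",an(a-b))
print(get_obs()["tool_pos"],get_obs()["tool_rot"])
E
```

```text
pointer 73.60579137951622 [ 0.46305481 -0.16076015  0.102     ]
mark 72.38794947453137 73.92857900282004
wing [ 0.57439064 -0.1423475   0.168     ] 36.66264889416327 0.03316549389412971
lines -6.664284439926537
[ 0.46264783 -0.16094519  0.19943522] [-1.79902107e+02  1.04602144e-02  5.85503727e+01]
```

```bash
python3 - <<'E'
from h import *
P=dict(np.load("P3.npz"))
an=lambda v:np.degrees(np.arctan2(v[1],v[0]))
w=lambda x,y:(x/5+390-.4,y/5+90-.4)
a=unproj("wrist",w(470,165),.1666,P);b=unproj("wrist",w(344,430),.1694,P);print("wing",(a+b)/2,an(a-b),np.hypot(*(a-b)[:2]))
w=lambda x,y:(x/10+395-.45,y/10+195-.45)
a=unproj("top",w(262,158),.1666);b=unproj("top",w(372,320),.1694);print("wing",(a+b)/2,an(a-b),np.hypot(*(a-b)[:2]))
E
```

```text
wing [ 0.57463443 -0.14218396  0.168     ] 31.952279114590304 0.034256126315182676
wing [ 0.57546475 -0.13971191  0.168     ] 30.737594548990835 0.03326540560648635
```

```bash
python3 -m handwheel '[[0.05,0.006,0.007,0,0.04],[0.05,0.02,0.022,0,0.12],[0.05,0.038,0.042,0,0.23],[0.05,0.056,0.062,0,0.34],[0.05,0.07,0.077,0,0.43],[0.05,0.0759,0.0837,0,0.4625],[0.05,0.0759,0.0837,0,0.4625],[0.05,0.0759,0.0837,0,0.4625]]'
python3 - <<'E'
from h import *
import cv2
P=camera_params("wrist")
i=cv2.convertScaleAbs(read_camera("wrist"),alpha=1.7);cv2.imwrite("pics/w4.png",i)
o=get_obs();print(o["tool_pos"],o["tool_rot"],o["force"])
np.savez("P4.npz",**P)
print(proj("wrist",[.575,-.141,.168],P),[proj("wrist",o["tool_pos"],P)])
E
```

```text
time_s: 7.15
tool_pos: [0.5734, -0.14, 0.1992]
tool_rot: [-179.9, 0.1, 32.1]
force: [0.8, 0.8, 0.4]
grip_width: 0.0502
[ 0.57328104 -0.14027951  0.19957628] [-1.79927934e+02  9.05161359e-02  3.20811431e+01] [-0.09965248  0.25256531  0.59420094]
[320.7540087  276.22958281] [array([318.08931573, 302.46850262])]
```

View pics/w4.png

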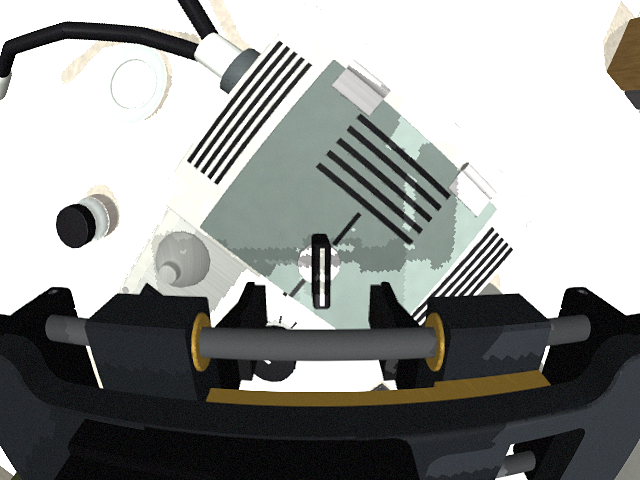

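```bash
python3 -m handwheel '[[0.04,0.001,0,0.006,0],[0.04,0.001,0,0.02,0],[0.04,0.001,0,0.036,0],[0.04,0.001,0,0.048,0],[0.04,0.001,0,0.054,0],[0.035,0.001,0,0.055,0],[0.035,0.001,0,0.055,0]]' 8
```

```text
time_s: 7.9
tool_pos: [0.5752, -0.1396, 0.1455]
tool_rot: [-180.0, -0.0, 32.1]
force: [-0.1, -0.6, 0.4]
grip_width: 0.0364
```

```bash
python3 -m handwheel '[[0.02,0,0,0,0],[0.005,0,0,0,0],[0.005,0,0,0,0],[0.005,0,0,0,0],[0.005,0,0,0,0]]' 8
python3 - <<'E'
from h import *
import cv2
i=cv2.convertScaleAbs(read_camera("wrist"),alpha=1.7);cv2.imwrite("pics/w5.png",i[150:420,150:490])
o=get_obs();print(o["tool_pos"],o["force"],o["wrist_torque"])
E
```

```text
time_s: 8.4
tool_pos: [0.5757, -0.1404, 0.1459]
tool_rot: [179.9, -0.0, 32.0]
force: [1.7, -2.2, -0.9]
grip_width: 0.0108
[ 0.57570111 -0.14036493  0.14585511] [ 1.54275887 -1.01919052  0.51362478] [-0.30441955 -0.32432635 -0.01695093]
```

View pics/w5.png

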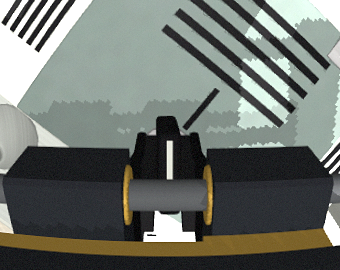

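```bash
python3 -m handwheel '[[0.005,0,0,0,0.03],[0.005,0,0,0,0.09],[0.005,0,0,0,0.16],[0.005,0,0,0,0.23],[0.005,0,0,0,0.3],[0.005,0,0,0,0.37],[0.005,0,0,0,0.44],[0.005,0,0,0,0.51],[0.005,0,0,0,0.58],[0.005,0,0,0,0.64],[0.005,0,0,0,0.675],[0.005,0,0,0,0.675],[0.005,0,0,0,0.675]]' 10
python3 -m handwheel '[[0.03,0,0,0,0],[0.03,0,0,0,0],[0.034,0,0,0,0],[0.034,0,0,-0.01,0],[0.034,0,0,-0.03,0],[0.034,0,0,-0.05,0],[0.034,0,0,-0.055,0],[0.034,0,0,-0.055,0]]'
python3 - <<'E'
from h import *
import cv2
P=camera_params("wrist")
i=cv2.convertScaleAbs(read_camera("wrist"),alpha=1.7);cv2.imwrite("pics/w6.png",i)
cv2.imwrite("pics/w6c.png",cv2.resize(i[200:340,240:400],None,fx=5,fy=4.28,interpolation=cv2.INTER_CUBIC))
o=get_obs();print(o["tool_pos"],o["tool_rot"],o["force"])
np.savez("P6.npz",**P)
E
```

```text
time_s: 9.75
tool_pos: [0.576, -0.1417, 0.146]
tool_rot: [179.9, -0.1, -6.8]
force: [3.3, -4.0, 0.1]
grip_width: 0.0096
time_s: 10.55
tool_pos: [0.5757, -0.1395, 0.2017]
tool_rot: [180.0, -0.1, -6.6]
force: [0.3, -0.6, 0.1]
grip_width: 0.0336
[ 0.57506762 -0.13945579  0.20054204] [ 1.79992253e+02 -6.58210274e-03 -6.62209578e+00] [ 0.15069789 -0.38383824 -0.09524001]
```

View pics/w6.png

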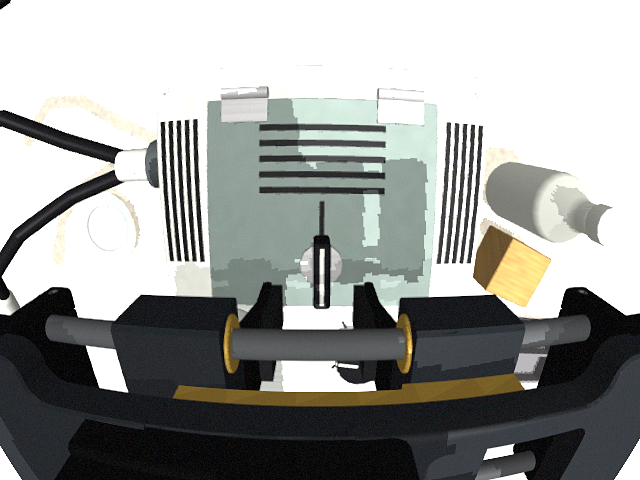

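View pics/w6c.png

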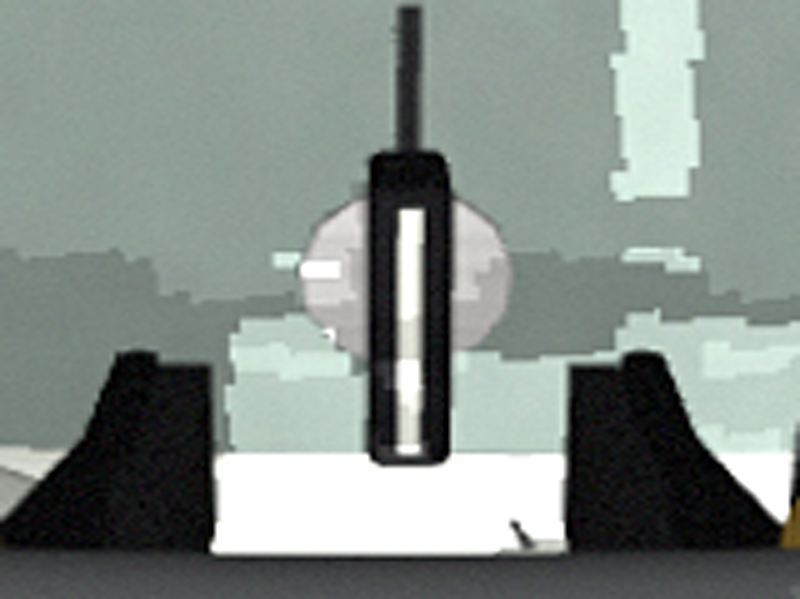

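```bash
python3 -m handwheel '[[0.037,0,0.002,0.006,0],[0.037,0,0.002,0.02,0],[0.037,0,0.002,0.036,0],[0.037,0,0.002,0.05,0],[0.037,0,0.002,0.058,0],[0.037,0,0.002,0.06,0],[0.037,0,0.002,0.06,0]]'
python3 -m handwheel '[[0.037,0,0,0.002,0],[0.037,0,0,0.004,0],[0.037,0,0,0.006,0],[0.037,0,0,0.008,0],[0.037,0,0,0.01,0],[0.037,0,0,0.012,0],[0.037,0,0,0.013,0],[0.037,0,0,0.014,0],[0.037,0,0,0.014,0],[0.037,0,0,0.014,0]]'
```

```text
time_s: 11.3
tool_pos: [0.5748, -0.1415, 0.1401]
tool_rot: [-180.0, 0.0, -6.6]
force: [-1.7, 1.0, -0.7]
grip_width: 0.0368
time_s: 12.3
tool_pos: [0.5747, -0.1416, 0.1265]
tool_rot: [180.0, 0.0, -6.6]
force: [-3.4, 0.4, 5.1]
grip_width: 0.0373
```

```bash
python3 -m handwheel '[[0.037,0,0,0.001,0],[0.037,0,0,0.002,0],[0.037,0,0,0.003,0],[0.037,0,0,0.003,0],[0.037,0,0,0.003,0]]'
```

```text
time_s: 12.8
tool_pos: [0.5747, -0.1416, 0.1254]
tool_rot: [180.0, 0.0, -6.6]
force: [-6.5, 1.7, 14.2]
grip_width: 0.0371
```

```bash
python3 - <<'E'
from h import *
import cv2
for k in range(5):
    i=cv2.convertScaleAbs(read_camera("wrist"),alpha=1.7); o=get_obs();print(o["tool_pos"],o["force"],o["tool_rot"])
cv2.imwrite("pics/w7.png",i)
j=cv2.convertScaleAbs(read_camera("scene"),alpha=1.5);cv2.imwrite("pics/s7.png",cv2.resize(j[200:420,120:380],None,fx=2.7,fy=2.7,interpolation=cv2.INTER_CUBIC))
E
```

```text
[ 0.57470153 -0.14163842  0.12534204] [-6.60155721  0.90396975 13.44282714] [ 1.79955966e+02  1.39346711e-02 -6.63006420e+00]
[ 0.5747022  -0.14164619  0.12535819] [-6.60755465  1.21283383 13.85133487] [ 1.79956001e+02  1.32228596e-02 -6.63166876e+00]
[ 0.57471973 -0.14164651  0.12537844] [-7.25407192  1.15792509 13.26015193] [ 1.79954082e+02  9.69647255e-03 -6.63235196e+00]
[ 0.57473208 -0.14164027  0.12537116] [-6.90185164  1.50464996 14.76670806] [ 1.79957710e+02  9.83508568e-03 -6.63563849e+00]
[ 0.5747292  -0.14162911  0.12538636] [-7.27355494  0.50736541 14.06266658] [ 1.79956744e+02  8.67334528e-03 -6.63355762e+00]
```

View pics/w7.png

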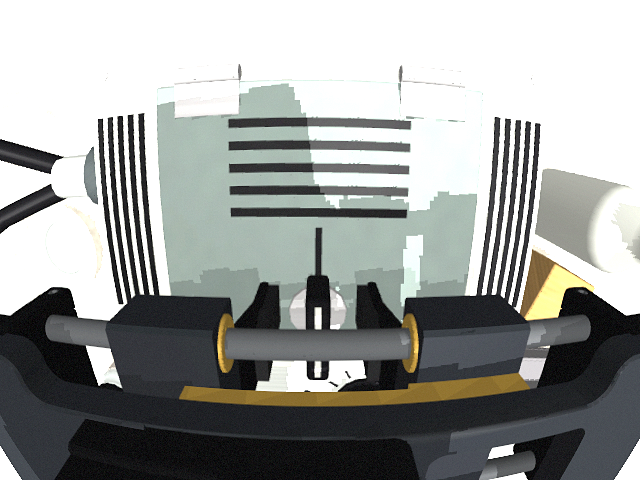

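View pics/s7.png

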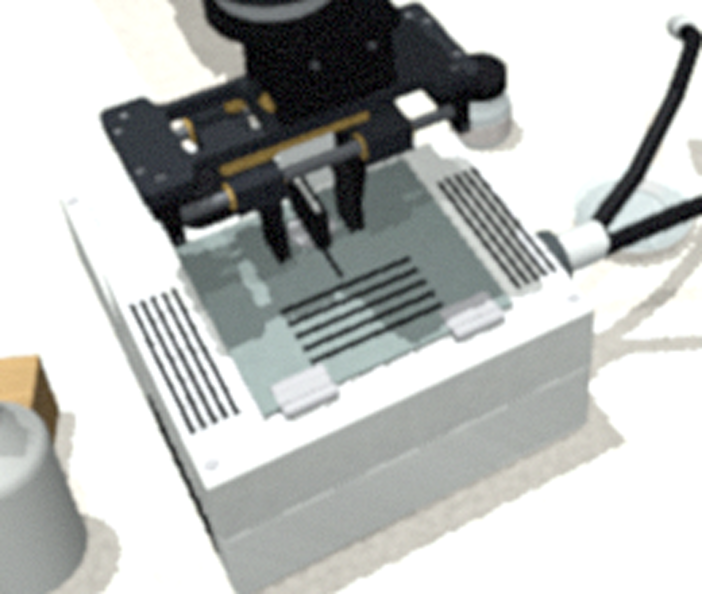

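```bash
python3 -m handwheel '[[0.037,0,0,0.0005,0],[0.037,0,0,0.001,0],[0.037,0,0,0.0015,0],[0.037,0,0,0.0015,0],[0.037,0,0,0.0015,0],[0.037,0,0,0.0015,0]]'
python3 - <<'E'
from h import *
import cv2
P=camera_params("wrist");i=cv2.convertScaleAbs(read_camera("wrist"),alpha=1.2)
for k in range(3): read_camera("top"); print(get_obs()["tool_pos"],get_obs()["force"],get_obs()["wrist_torque"])
# hatch/house side-edge check: front-left/right hatch corners predicted when home vs ajar
c,s=np.cos(np.radians(-6.8)),np.sin(np.radians(-6.8)); S=np.array([.5725,-.1405])
W=lambda x,y:S+np.array([c*x-s*y,s*x+c*y])
for a in(0,.05,.1):
  print(a,[proj("wrist",[*W(110-140*np.cos(a)*f,y),.125+140e-3*f*np.sin(a)] if 0 else [*W((.110-.140*f*np.cos(a)),y),.125+.14*f*np.sin(a)],P).round(1) for f,y in((.7,.075),(.7,-.075),(.0,.075),(.0,-.075))])
cv2.imwrite("pics/w8c.png",cv2.resize(i[60:340,100:540],None,fx=1.8,fy=1.8,interpolation=cv2.INTER_CUBIC))
j=read_camera("top");j=cv2.convertScaleAbs(j,alpha=1.6);cv2.imwrite("pics/t8.png",cv2.resize(j[140:340,335:505],None,fx=3,fy=3,interpolation=cv2.INTER_CUBIC))
E
```

```text
time_s: 13.7
tool_pos: [0.5748, -0.1417, 0.1253]
tool_rot: [179.9, -0.0, -6.6]
force: [-9.6, 1.4, 20.6]
grip_width: 0.037
[ 0.57473166 -0.14162286  0.1252671 ] [-9.17725631  1.32054576 20.53440219] [0.49654033 2.35569023 0.04312823]
[ 0.57473077 -0.14166125  0.12527319] [-10.81780187   0.81576425  21.3248686 ] [0.54084375 2.37001435 0.02170986]
[ 0.57474683 -0.1416281   0.12527513] [-9.86026136  1.68497628 20.91561018] [0.51962059 2.30214838 0.02296017]
0 [array([165.9, 280.9]), array([464.8, 281.5]), array([152.1,  79.6]), array([479.3,  80. ])]
0.05 [array([162.3, 284.4]), array([468.4, 285. ]), array([152.1,  79.6]), array([479.3,  80. ])]
0.1 [array([158.5, 287.6]), array([472.2, 288.2]), array([152.1,  79.6]), array([479.3,  80. ])]
```

View pics/w8c.png

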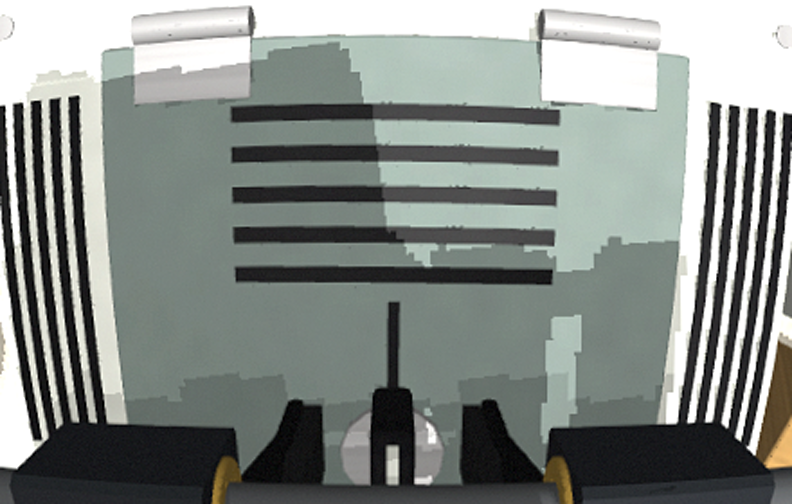

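View pics/t8.png

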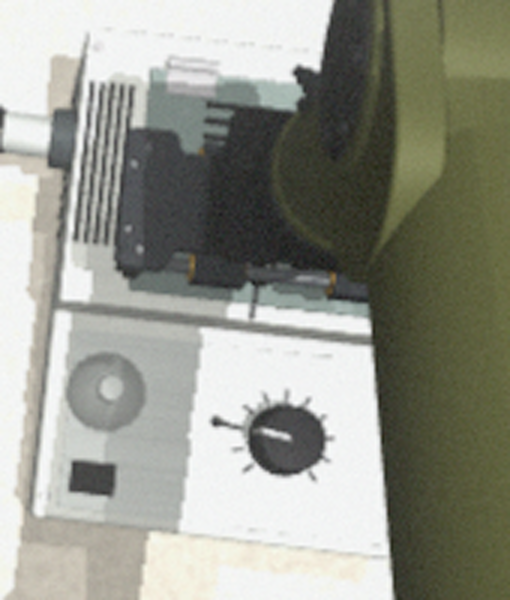

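```bash
python3 -c "
from cell import *
print(sign_off(), get_obs()['time_s'])"
```

```text
the job is handed in; nothing more can be done
the job is handed in; nothing more can be done
```

The job is done as asked and handed in at about 14 s. The arm is still holding the hatch pressed shut with the fastener unlocked.

- **Dial:** I gripped it and turned it 90° counter-clockwise. The pointer then read 73.6° in world axes and the standby tick about 73.9°, within about 1°. The last top view still showed it on the mark.
- **Wing:** I gripped it, turned it 38.7° and released it. In the wrist view it was within about 1–2° of the engraved lines.
- **Hatch:** I pressed it down with the open fingertips on the plate on both sides of the wing, because the hand cannot tip with a tight grip.
    - **Height:** The fingertips stopped hard at 125.3 mm, against 125 mm expected when shut (132 mm if the pin had missed the slot). Another 1.5 mm of commanded push moved them only 0.1 mm, while the force rose from 14 N to 21 N.
    - **Plate width:** In the last wrist view the plate measured 298 px across, against 299 px predicted for fully shut.

No check failed. The wing's starting angle came out between 30° and 37° in different views. I took 32° after correcting for the tilt of the hatch, and the view after turning bore that out. While pressing, there is also about 10 N of sideways force on the tool.

I did not touch the other things on the bench. I did not measure their positions again at the end.

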